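# Zero the bench comparator on the master and slide the axle spacer in

## Task

First take the can out of the comparator's lane and stand it upright on the bench, off the green plate. With the blue master block still under the sprung probe, turn the red-lugged bezel until its red mark lines up with the needle; then, without lifting either block off the plate, slide the yellow brass spacer along the lane so that it pushes the master out from under the probe and takes its place with the probe at the middle of the spacer's side. Leave the bezel where you zeroed it, the master out of the way in the other end of the lane, and the hammer, screwdriver and bearing ring undisturbed.

Things in the scene. Friction and masses are not known exactly. Their poses are not given: they have to be found in the camera images.
- station: Bench comparator, fixed: a green plate 250 (x) x 380 (y) x 20 mm thick carrying a lane, a sprung probe and a dial. Origin on the bench surface; the plate spans its own x -110 to +140 mm and y -190 to +190 mm, z up. The bench beyond the plate's +y end is free for at least 100 mm.
- lane (a point): Middle of the lane on the plate's top (20 mm above the bench), level with the probe; station axes. The lane runs along y, 55 mm wide: steel fence 20 mm high on its -x side (inner face 27.5 mm from here), rail 14 mm high on its +x side (inner face 27.5 mm from here, interrupted within 32 mm of the probe). Spacer in the -y end, can in the +y end.
- dial_axis (a point): Centre of the dial on its vertical axis, at the bezel's top, 62 mm above the bench. White face with strokes inside a black bezel ring 132 mm across.
- probe_nose (a point): Foremost point of the sprung probe, a steel roller-shaped nose 20 mm across, 26 mm tall, midway along the lane (station y = 0), 39 mm above the bench. It slides along station x and is pressed towards -x, against the block in the lane and so the block against the fence, by a spring of about 3 N (150 N/m).
- plunger (a joint): Travel of the probe in m, 0 when it rests on the master, positive when pushed away from the fence, range -0.008 (lane empty) to 0.010. It drives the needle: 0.12 rad per mm.
- needle (a joint): Angle of the needle in rad about the dial's axis, counter-clockwise from above; 0 = pointing along station +x.
- needle_tip (a point): Tip of the black needle, 50 mm from the dial's axis, 54 mm above the bench, recessed inside the bezel; its x axis points along the needle, outward. It cannot be turned by hand.
- bezel (a joint): Angle of the bezel in rad about the dial's axis, counter-clockwise from above, range -1.6 to 1.6; 0 = red mark along station +x, so mark and needle line up when both joints read the same. It turns freely with slight friction (about 1 N at the lug) and stays where it is left.
- bezel_lug (a point): Centre of the red upright lug on the bezel ring: 20 mm (radial) x 14 mm (along the rim) x 26 mm tall, 61 mm from the dial's axis, centre 75 mm above the bench, top 88 mm; ring top under it 62 mm above the bench. Its x axis points outward from the dial's axis, along the red mark, a stripe on the dial's face running inward from the lug. Push or pinch the lug to turn the bezel.
- master_center (a point): Centre of the blue master block, 50 (x, across the lane) x 90 (y, along it) x 40 mm tall, bevelled corners, 0.45 kg. At the start it lies on the plate under the probe, against the fence.
- spacer_center (a point): Centre of the yellow, brass-coloured spacer block with two dark bolt holes, 53 (x, across the lane) x 90 (y, along it) x 40 mm tall, bevelled corners, about 0.4 kg. At the start it lies on the plate in the -y end of the lane, 15 to 65 mm behind the master. Pushing it along the lane under the probe takes up to about 12 N.
- can_center (a point): Centre of the upright white can with a red band, 50 mm diameter, 120 mm tall (the centre 60 mm above its foot), about 0.25 kg. At the start it stands on the plate in the +y end of the lane.
- hammer: Hammer lying on the bench beyond the plate's +y end, about 260 mm long; leave it.
- screwdriver: Red-handled screwdriver lying on the bench on the -y side; leave it.
- race: Steel bearing ring, 90 mm across and 22 mm tall, lying on the bench beyond the plate's -y end; leave it.
There are look-alikes about, which are no part of the job. Leave any pink look-alike of the part that bears spacer_center alone.

How it is judged:
By the outcome, as a careful person would: the job done as asked, in the order asked, and still so for the second after the job is handed in, with the robot touching nothing.
It also fails if it takes over 56 s, if anything falls off the work surface, if the arm or the gripper's body presses on something with over 40 N, if the wrist force passes 120 N, or if a joint passes its speed limit or range.

## Robot

A 6-joint arm with a two-finger parallel gripper is mounted at the origin on the work surface. World frame = base frame: x ahead of the robot, y to its left, z up, the work surface at z = 0. Lengths are in mm, angles in rad, forces in N, time in s.
With the tool pointing down it reaches from about 375 to 925 mm from the base axis. Payload 5.7 kg.
Tool frame: the origin (TCP) lies midway between the tips of the shut fingers; the grasp point (between the pads) lies 19 mm behind it (r.hold_point_z is the distance from the TCP to the grasp point, in mm); z points along the fingers, y is the line along which they close (so a half turn about z gives the same grasp; the last joint's range is limited). The gripper opens to 85 mm and grips with 20 to 120 N. Pads are 22 mm wide; open, the fingers measure 114 mm over their backs; the gripper's body (76 mm by 85 mm) begins 54 mm behind the grasp point. The pads swing forward as they close: fully open they stand 13 mm farther back than shut.
Start: joints at [-1.239, 0.359, 1.51, -0, 1.272, -0.115], TCP at [259.23, -541.076, 231.267] pointing down, gripper open.
Joint ranges: [-2.97, 2.97], [-1.01, 2.36], [0.21, 2.38], [-0.96, 4.11], [0.2, 2.71], [-2.98, 2.98]. Speed limits (rad/s): [2.39, 2.39, 3.14, 3.14, 3.14, 3.14].

## Interface

Orientations are given as [roll, pitch, yaw] about the fixed x, y, z axes, in that order (R = Rz(yaw) Ry(pitch) Rx(roll)).
In Python, from rig import r, imaging gives the robot as it stands.
- The arm moves only by the shell command python3 -m creep 'ROWS' [FORCE]. ROWS is JSON, a list that holds one entry, the list of rows, each a list of 7 numbers: the shift along the tool's x, y, z in cm, then the turn, a rotation vector about the tool's x, y, z in rad, then the closure, from -1 (fully open) to 1 (shut), so that 0 is half open. In form: [[[tx, ty, tz, rx, ry, rz, fingers], ...]]. A call has 1 to 5 rows; each row is the pose to reach, as a shift and turn from the pose commanded when the call began, along the tool's axes at that moment; what a row does not reach only later rows make up. A row lasts 1/12 s, in which the tool goes at most 41.7 mm and 7.16 degrees, less where a joint would pass 70% of its speed; a pose out of reach is approached as far as the arm can. A call with a gripper value outside its range is refused whole. The fingers move at their own pace and stop on an object; FORCE is the grip in N (left out, the last holds). Time passes only in rows, so rows that repeat a pose let the fingers close. It gives the time, the measured TCP pose, the force, the opening and the grip force at its end, in the units of the state.
- r.state(): the state, without advancing time (a new reading comes with each control period).
- imaging.grab_frame(name): name is "side" or "top"; returns the picture (384x512x3 uint8, blue, green, red); there is no depth.
- imaging.camera_params(name): a dict with "mtx" (3x3 intrinsics, pixels), "R" (3x3) and "t" (3): a world point X has camera coordinates R X + t. Camera axes: x right, y down, z forward; pixel columns grow to the right and rows downward; lengths in mm; the calibration is good to about 2 mm. A picture is of the moment at which its call begins. camera_params takes no time and is no camera call.
- r.job_done(): hands the job in; it is judged then, once.
The state is a dict: "t": time; "joint_positions": joint angles; "qd": joint speeds; "joint_efforts": joint torques, N m; "ee_pos": TCP position; "eef_rot": TCP orientation; "wrist_force": force on the tool from outside, world axes, zero at the start; "wrist_torque": the same for the moment, N m; "gripper_width": opening from 0.0 (shut) to 1.0 (fully open); "finger_force": force on a finger pad.
Only numpy, scipy, OpenCV 4.12 (cv2) and the standard library are available. Lean on these libraries where they do the work, as an engineer would, in place of code of your own. Each camera call takes 0.05 s, during which the arm holds its last target. There are 200 camera calls.

## Working session

There is one attempt and no reset: what is moved stays moved. The work goes in short steps, Python scripts to look and compute and a shell command to move; the robot and the scene stay as the last step left them, time stands still between calls to the robot, and variables do not carry over. Pictures are saved under pics/ and viewed, at most 10 in all, crops included, and the job is handed in when it is done.

```bash
mkdir -p pics; ls; python3 - <<'E'
from rig import r, imaging
import cv2
for n in("top","side"):
    cv2.imwrite(f"pics/{n}0.png",imaging.grab_frame(n)); p=imaging.camera_params(n); print(n,p["mtx"].round(1).tolist(),p["R"].round(3).tolist(),p["t"].round(1).tolist())
s=r.state();print(s,r.hold_point_z)
E
```

```text
pics
top [[358.3, 0.0, 257.4], [0.0, 358.3, 188.0], [0.0, 0.0, 1.0]] [[-0.013, -1.0, 0.013], [-0.998, 0.013, -0.055], [0.054, -0.014, -0.998]] [21.7, 535.7, 982.6]
side [[376.2, 0.0, 253.5], [0.0, 376.2, 195.4], [0.0, 0.0, 1.0]] [[-0.972, -0.234, 0.017], [-0.127, 0.463, -0.877], [0.197, -0.855, -0.48]] [552.5, 139.8, 1083.2]
{'t': 0.1, 'joint_positions': array([-1.23908611e+00,  3.59445421e-01,  1.51130940e+00,  1.95873064e-05,
        1.27250294e+00, -1.15100596e-01]), 'qd': array([-0.00034424, -0.00203636, -0.00104024, -0.00190815,  0.0002046 ,
       -0.00098832]), 'joint_efforts': array([-4.94015949e-04, -5.28652489e+01, -2.79348511e+01, -3.53715877e-04,
        5.13046471e-03,  6.56907915e-06]), 'ee_pos': array([ 259.05647584, -540.52456705,  230.53586603]), 'eef_rot': array([-3.13994071e+00, -2.09820611e-04,  4.46804865e-01]), 'wrist_force': array([-0.00879211,  0.23665307, -0.42542442]), 'wrist_torque': array([-0.00531278,  0.03771335,  0.03983628]), 'finger_force': 0.0, 'gripper_width': 1.001534134366199} 18.700000000000003
```

View pics/top0.png

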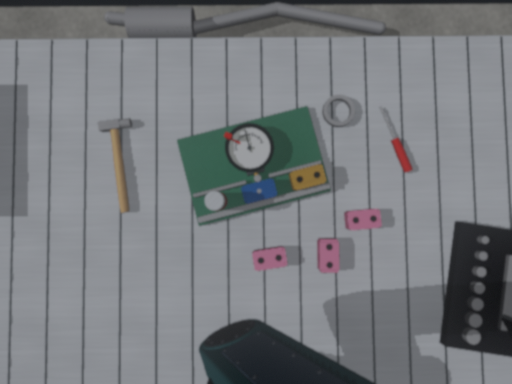

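View pics/side0.png

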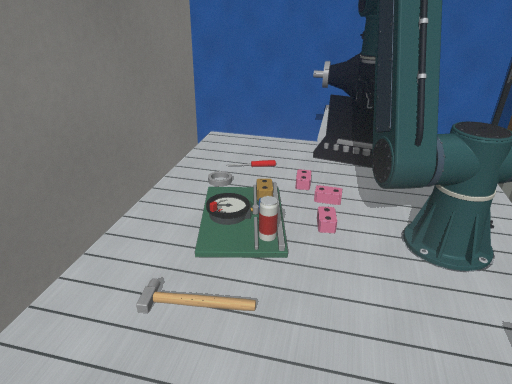

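Top view: the spacer candidates are yellow at (308,178) in the lane, and pink at (363,219), (328,255) and (269,259). Only the yellow one lies on the plate and fits the description. The master is at (259,190), the can at (214,201), the dial at (249,148) and the red lug at (228,136). I'll confirm with a crop and measure.

```bash
cat > h.py <<'E'
from rig import r, imaging
import cv2, numpy as np
def ray(n,uv,z):
    p=imaging.camera_params(n);R,t=p["R"],p["t"]
    c=-R.T@t; d=R.T@np.linalg.inv(p["mtx"])@np.array([uv[0],uv[1],1.])
    return (c+d*(z-c[2])/d[2])
def mask(im,lo,hi):
    return cv2.inRange(cv2.cvtColor(im,cv2.COLOR_BGR2HSV),lo,hi)
def blobs(m,amin=15):
    n,l,s,c=cv2.connectedComponentsWithStats(m)
    return [(s[i][4],c[i].round(1).tolist(),cv2.minAreaRect(np.argwhere(l==i)[:,::-1].astype(np.float32))) for i in range(1,n) if s[i][4]>=amin]
E
python3 - <<'E'
from h import *
im=cv2.imread("pics/top0.png")
cv2.imwrite("pics/crop0.png",cv2.resize(im[100:230,170:340],None,fx=4.5,fy=4.5,interpolation=cv2.INTER_CUBIC))
for k,lo,hi,z in(("green",(65,80,30),(90,255,200),20),("yellow",(12,120,90),(28,255,255),60),("blue",(100,130,60),(125,255,255),60),("red",(0,150,80),(6,255,255),88),("red2",(174,150,80),(180,255,255),88)):
    for a,c,rc in blobs(mask(im,lo,hi)):
        print(k,a,c,ray("top",c,z).round(1)[:2], [ray("top",b,z).round(0)[:2].tolist() for b in cv2.boxPoints(rc)] if a>100 else "")
E
```

```text
green 2548 [290.3, 139.6] [669.8 -79. ] [[721.0, 41.0], [764.0, -126.0], [603.0, -165.0], [561.0, 1.0]]
green 2630 [209.0, 161.5] [611.  147.9] [[672.0, 234.0], [715.0, 64.0], [555.0, 25.0], [514.0, 195.0]]
green 223 [282.0, 183.7] [546.8 -53.7] [[563.0, -29.0], [575.0, -67.0], [531.0, -81.0], [519.0, -43.0]]
green 266 [234.2, 196.4] [513.3  79.1] [[531.0, 110.0], [542.0, 63.0], [495.0, 52.0], [484.0, 99.0]]
green 181 [199.8, 206.1] [487.8 174. ] [[509.0, 196.0], [520.0, 161.0], [471.0, 145.0], [460.0, 180.0]]
yellow 540 [307.2, 177.0] [ 561.2 -117.9] [[573.0, -69.0], [596.0, -156.0], [549.0, -167.0], [527.0, -80.0]]
blue 545 [258.9, 190.1] [527.9  11.3] [[541.0, 61.0], [562.0, -26.0], [515.0, -37.0], [494.0, 50.0]]
red 30 [227.8, 135.4] [669.7  90.6] 
red 189 [401.3, 154.8] [ 613.8 -360.3] [[651.0, -337.0], [657.0, -352.0], [578.0, -383.0], [572.0, -368.0]]
```

View pics/crop0.png

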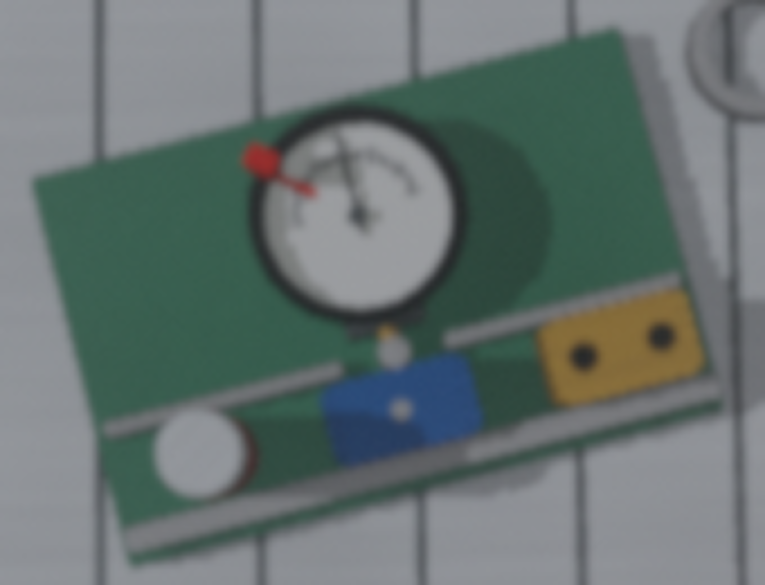

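The crop confirms it: the yellow two-hole spacer is at the right end of the lane, at crop (622,347). The can lid is at crop (200,453), the dial hub at (358,215), the lug at (262,160), and the needle points to (338,135). Now the station frame, can, dial and needle numbers.

```bash
cat >> h.py <<'E'
def station():
    im=cv2.imread("pics/top0.png"); m=mask(im,(65,80,30),(90,255,200))
    pts=np.concatenate([c.reshape(-1,2) for c in cv2.findContours(m,0,1)[0] if cv2.contourArea(c)>100])
    b=cv2.boxPoints(cv2.minAreaRect(pts.astype(np.float32)))
    w=np.array([ray("top",p,20)[:2] for p in b])
    c=w.mean(0); e=[w[(i+1)%4]-w[i] for i in range(4)]
    L=max(e,key=lambda v:abs(v[1])); L=L*np.sign(L[1]); yaw=np.arctan2(-L[0],L[1])
    return c,yaw,[round(float(np.linalg.norm(v))) for v in e[:2]]
def dial(im):
    # face: bright, low saturation blob near dial
    g=cv2.cvtColor(im,cv2.COLOR_BGR2GRAY); return g
E
python3 - <<'E'
from h import *
im=cv2.imread("pics/top0.png")
c,yaw,e=station(); ux=np.array([np.cos(yaw),np.sin(yaw)]);uy=np.array([-ux[1],ux[0]])
o=c-15*ux; print("centre",c,"yaw",yaw,e,"origin",o)
S=lambda w:np.round([(w[:2]-o)@ux,(w[:2]-o)@uy],1)
hsv=cv2.cvtColor(im,cv2.COLOR_BGR2HSV)
# bezel dark ring -> ellipse via hull
dk=cv2.inRange(hsv,(0,0,0),(180,255,48)); dk[:118]=0;dk[178:]=0;dk[:,:218]=0;dk[:,282:]=0
for a,ct,rc in blobs(dk,30): print("dark",a,ct,rc)
wh=cv2.inRange(hsv,(0,0,110),(180,50,255)); wh[:118]=0;wh[215:]=0;wh[:,:195]=0;wh[:,282:]=0
for a,ct,rc in blobs(wh,60): print("white",a,ct,rc, ray("top",ct,140)[:2], ray("top",ct,56)[:2])
for nm,p,z in(("can",(214.4,200.7),140),("dial",(249.6,147.8),54),("lug",(227.8,135.4),80),("needle",(245.1,130),54),("nose",(257.6,178),52),("master",(258.9,190.1),58),("spacer",(308.2,177.1),60)):
    w=ray("top",p,z); print(nm,w.round(1)[:2],S(w))
E
```

```text
centre [612.17123684  28.90183527] yaw 0.2505295081985016 [376, 218] origin [597.63951759  25.1830807 ]
dark 56 [265.8, 154.1] ((264.6972351074219, 152.00917053222656), (13.984264373779297, 41.761226654052734), 16.699243545532227)
white 425 [208.7, 124.4] ((210.5, 126.0), (16.0, 31.0), 90.0) [686.79821727 133.61454542] [706.60115539 143.77492543]
white 144 [238.8, 120.4] ((243.5, 121.5), (7.0, 31.0), 90.0) [695.96245314  59.77287837] [716.65015041  62.80423085]
white 1218 [250.0, 147.9] ((249.5, 147.5), (39.59797668457031, 39.59797668457031), 45.0) [627.61361529  33.11790752] [641.70258901  33.57586169]
white 411 [214.6, 197.6] ((221.84458923339844, 197.40933227539062), (20.868450164794922, 50.695064544677734), 75.25643920898438) [507.17034937 120.42284501] [509.63115444 129.3096352 ]
white 129 [273.5, 210.8] ((272.5, 210.0), (8.0, 17.0), 90.0) [473.29360983 -21.9539192 ] [472.48379253 -26.81286244]
white 89 [226.2, 212.2] ((225.0, 212.0), (4.0, 30.0), 90.0) [471.46807851  92.63855734] [470.48201568  98.84291958]
can [499.7 121. ] [-71.2 117.1]
dial [642.3  34.7] [45.6 -1.9]
lug [671.3  91.1] [87.7 45.6]
needle [690.8  46.2] [95.5 -2.7]
nose [560.8  14.2] [-38.4  -1.5]
master [528.   11.3] [-70.9   3.8]
spacer [ 560.9 -120.5] [ -71.7 -132.1]
```

```bash
cat > go.py <<'E'
import sys; from rig import r; import numpy as np
from scipy.spatial.transform import Rotation as Ro
s=r.state(); x,y,z,yaw=map(float,sys.argv[1:5]); R=Ro.from_euler("xyz",s["eef_rot"])
d=R.as_matrix().T@(np.array([x,y,z])-s["ee_pos"])/10
w=(R.inv()*Ro.from_euler("xyz",[np.pi,0,yaw])).as_rotvec()
print("t",round(s["t"],2),"pos",s["ee_pos"].round(1),"yaw",s["eef_rot"][2].round(3),"rows cm",d.round(2),"rot",w.round(3),"F",s["wrist_force"].round(1),"g",round(float(s["gripper_width"]),2),round(float(s["finger_force"]),1))
E
python3 -m creep '[[[4,-4,0,0,0,0.1,-1],[8,-8,0,0,0,0.197,-1],[12,-12,0,0,0,0.197,-1],[12.5,-12.5,0,0,0,0.197,-1],[12.5,-12.5,0,0,0,0.197,-1]]]'
python3 go.py 500 121 180 0.25
```

```text
t: 0.52
ee_pos: [318.0, -367.8, 230.4]
eef_rot: [-3.136, -0.0, 0.252]
wrist_force: [-1.3, 0.4, 1.2]
gripper_width: 1.002
finger_force: 0.0
t 0.52 pos [ 318.  -367.8  230.4] yaw 0.252 rows cm [ 29.8  -42.78   5.3 ] rot [-0.006 -0.     0.002] F [-1.3  0.4  1.2] g 1.0 0.0
```

```bash
python3 -m creep '[[[2.2,-3.3,0,0,0,0,-1],[4.4,-6.6,0,0,0,0,-1],[6.6,-9.9,0,0,0,0,-1],[8.8,-13.2,0,0,0,0,-1],[11,-16,0,0,0,0,-1]]]' >/dev/null
python3 -m creep '[[[2.2,-3.3,0,0,0,0,-1],[4.4,-6.6,0,0,0,0,-1],[6.6,-9.9,0,0,0,0,-1],[8.8,-13.2,0,0,0,0,-1],[11,-16,0,0,0,0,-1]]]'>/dev/null
python3 -m creep '[[[2,-3,0,0,0,0,-1],[4,-6,1,0,0,0,-1],[6,-8.4,3,0,0,0,-1],[7.4,-9.8,4.5,0,0,0,-1],[7.4,-9.8,4.5,0,0,0,-1]]]'>/dev/null
python3 go.py 500 121 93 0.25
```

```text
t 1.77 pos [499.6 106.3 183.6] yaw 0.253 rows cm [ 0.43 -1.4   9.06] rot [-0.002  0.003  0.003] F [ 0.3 -0.3 -0.4] g 1.0 0.0
```

```bash
python3 -m creep '[[[0.4,-1.4,0,0,0,0,-1],[0.4,-1.4,2,0,0,0,-1],[0.4,-1.4,5,0,0,0,-1],[0.4,-1.4,8,0,0,0,-1],[0.4,-1.4,8.8,0,0,0,-1]]]' >/dev/null
python3 go.py 500 121 93 0.25
python3 -m creep '[[[0,0,0,0,0,0,-0.4],[0,0,0,0,0,0,0.1],[0,0,0,0,0,0,0.6],[0,0,0,0,0,0,1],[0,0,0,0,0,0,1]]]' 25
python3 -m creep '[[[0,0,0,0,0,0,1],[0,0,0,0,0,0,1],[0,0,0,0,0,0,1]]]'
python3 go.py 500 121 93 0.25
```

```text
t 2.18 pos [497.  116.9  95.1] yaw 0.25 rows cm [ 0.39 -0.32  0.21] rot [-0.001  0.006 -0.   ] F [-1.8  0.3 -0. ] g 1.0 0.0
t: 2.6
ee_pos: [501.2, 118.1, 100.0]
eef_rot: [3.141, -0.003, 0.25]
wrist_force: [0.2, 0.5, 4.9]
gripper_width: 0.577
finger_force: 25.8
t: 2.85
ee_pos: [501.4, 118.2, 100.0]
eef_rot: [3.141, -0.003, 0.25]
wrist_force: [-1.1, 1.0, 6.3]
gripper_width: 0.58
finger_force: 25.8
t 2.85 pos [501.4 118.2 100. ] yaw 0.25 rows cm [-0.07 -0.31  0.7 ] rot [ 0.    -0.003 -0.   ] F [-1.1  1.   6.3] g 0.58 25.8
```

```bash
python3 -m creep '[[[0,0,-1.5,0,0,0,1],[0,0,-4,0,0,0,1],[-2,-2.2,-5.5,0,0,0,1],[-4,-4.5,-5.5,0,0,0,1],[-6,-7,-5.5,0,0,0,1]]]' >/dev/null
python3 -m creep '[[[-1.5,-1.7,0,0,0,0,1],[-2.5,-2.6,0,0,0,0,1],[-2.5,-2.6,0,0,0,0,1],[-2.5,-2.6,0,0,0,0,1]]]'
python3 go.py 395 190 81 0.25
```

```text
t: 3.6
ee_pos: [394.1, 190.0, 153.7]
eef_rot: [3.141, -0.001, 0.251]
wrist_force: [0.8, 0.5, -2.8]
gripper_width: 0.582
finger_force: 27.1
t 3.6 pos [394.1 190.  153.7] yaw 0.251 rows cm [0.08 0.02 7.27] rot [ 0.    -0.001  0.001] F [ 0.8  0.5 -2.8] g 0.58 27.1
```

```bash
python3 -m creep '[[[0,0,2.5,0,0,0,1],[0,0,5,0,0,0,1],[0,0,6.6,0,0,0,1],[0,0,7.1,0,0,0,1],[0,0,7.1,0,0,0,1]]]'
python3 -m creep '[[[0,0,0.1,0,0,0,1],[0,0,0.2,0,0,0,1],[0,0,0.2,0,0,0,1]]]'; python3 go.py 395 190 80 0.25
```

```text
t: 4.02
ee_pos: [394.4, 189.2, 81.3]
eef_rot: [3.141, 0.002, 0.249]
wrist_force: [0.6, 0.2, -1.5]
gripper_width: 0.581
finger_force: 27.1
t: 4.27
ee_pos: [394.9, 190.1, 81.1]
eef_rot: [-3.141, -0.002, 0.25]
wrist_force: [-0.2, 0.6, -1.3]
gripper_width: 0.576
finger_force: 27.1
t 4.27 pos [394.9 190.1  81.1] yaw 0.25 rows cm [0.01 0.01 0.11] rot [-0.    -0.002 -0.   ] F [-0.2  0.6 -1.3] g 0.58 27.1
```

```bash
python3 -m creep '[[[0,0,0,0,0,0,0],[0,0,0,0,0,0,-0.4],[0,0,0,0,0,0,-0.8],[0,0,0,0,0,0,-1],[0,0,0,0,0,0,-1]]]'
python3 -m creep '[[[0,0,-2,0,0,0,-1],[0,0,-5,0,0,0,-1],[0,0,-8,0,0,0,-1],[0,0,-10,0,0,0,-1],[0,0,-10,0,0,0,-1]]]'
python3 - <<'E'
from h import *
im=imaging.grab_frame("top"); cv2.imwrite("pics/top1.png",im)
cv2.imwrite("pics/crop1.png",np.hstack([cv2.resize(im[110:185,210:290],(720,600)[::1] if 0 else (560,525),interpolation=cv2.INTER_CUBIC),cv2.resize(cv2.resize(imaging.grab_frame("side"),None,fx=1,fy=1)[170:320,180:365],(0,0),fx=1.2,fy=3.5)]))
E
```

```text
t: 4.68
ee_pos: [394.0, 190.1, 80.6]
eef_rot: [-3.141, -0.001, 0.25]
wrist_force: [0.4, 0.3, 0.6]
gripper_width: 1.0
finger_force: 0.0
t: 5.1
ee_pos: [396.7, 190.9, 184.3]
eef_rot: [-3.141, -0.008, 0.25]
wrist_force: [0.3, -0.4, -0.1]
gripper_width: 0.999
finger_force: 0.0
```

View pics/crop1.png

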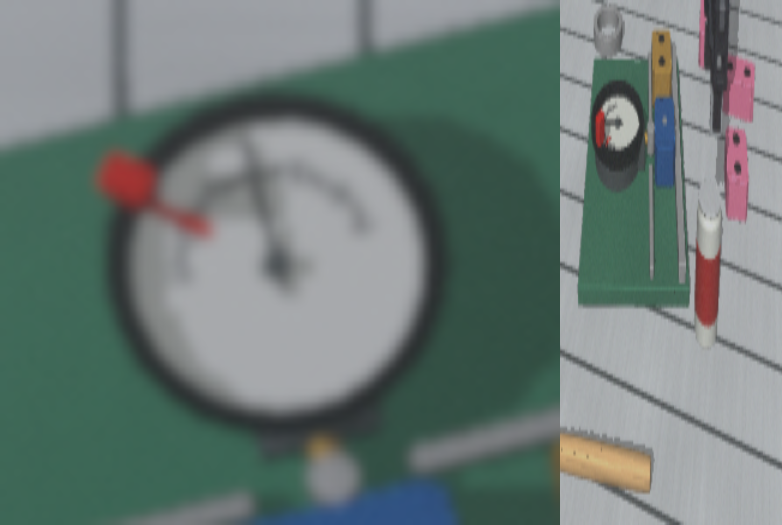

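The can stands upright on the bench, clear of the plate. The dial hub is at crop (277,263), the needle points to (248,145), the mark's inner end is at (210,232) and the lug is at (128,180). So the needle is at about 0 rad in the station frame and the bezel at about 0.85. Moving over the lug now.

```bash
python3 -m creep '[[[3.2,2.2,0,0,0,-0.12,-0.5],[6.4,4.4,0,0,0,-0.24,0],[9.6,6.6,0,0,0,-0.36,0],[12.8,8.8,0,0,0,-0.48,0],[16,11,0,0,0,-0.6,0]]]' >/dev/null
python3 go.py 670 89 130 1.10
```

```text
t 5.62 pos [576.3 121.9 178.2] yaw 0.856 rows cm [3.67 9.24 4.79] rot [-0.003  0.002 -0.244] F [-0.1  0.5  0.1] g 0.5 0.0
```

```bash
python3 -m creep '[[[1.2,3,1,0,0,-0.12,0],[2.4,6,3,0,0,-0.244,0],[3.6,9.2,4.8,0,0,-0.244,0],[3.6,9.2,4.8,0,0,-0.244,0],[3.6,9.2,4.8,0,0,-0.244,0]]]' >/dev/null
python3 go.py 670 89 69 1.10
```

```text
t 6.03 pos [667.9  88.2 128. ] yaw 1.092 rows cm [0.18 0.18 5.9 ] rot [-0.005  0.003 -0.008] F [-0.9  0.5  0.1] g 0.5 0.0
```

```bash
python3 -m creep '[[[0.2,0.2,2,0,0,0,0],[0.2,0.2,4,0,0,0,0],[0.2,0.2,5.4,0,0,0,0],[0.2,0.2,5.8,0,0,0,0],[0.2,0.2,5.8,0,0,0,0]]]' >/dev/null
python3 go.py 670 89 69 1.10
python3 -m creep '[[[0,0,0,0,0,0,0.3],[0,0,0,0,0,0,0.5],[0,0,0,0,0,0,0.8],[0,0,0,0,0,0,1],[0,0,0,0,0,0,1]]]' 20 >/dev/null
python3 go.py 670 89 69 1.10
```

```text
t 6.45 pos [669.1  90.6  72.9] yaw 1.094 rows cm [-0.1   0.16  0.39] rot [-0.004  0.002 -0.006] F [0.  0.7 0.1] g 0.5 0.0
t 6.87 pos [672.   90.6  75.8] yaw 1.093 rows cm [-0.23 -0.11  0.67] rot [ 0.001 -0.001 -0.007] F [-2.1  2.9  7. ] g 0.16 22.8
```

```bash
python3 -m creep '[[[-0.05,0.74,0,0,0,0.12,1],[-0.18,1.47,0,0,0,0.24,1],[-0.4,2.18,0,0,0,0.36,1],[-0.7,2.86,0,0,0,0.48,1],[-1.08,3.5,0,0,0,0.6,1]]]'
python3 -m creep '[[[-0.05,0.74,0,0,0,0.12,1],[-0.18,1.47,0,0,0,0.24,1],[-0.18,1.47,0,0,0,0.24,1],[-0.18,1.47,0,0,0,0.24,1]]]'
python3 go.py 702 49.5 69 0.25
```

```text
t: 7.28
ee_pos: [697.5, 64.6, 75.7]
eef_rot: [-3.141, 0.0, 0.488]
wrist_force: [-5.7, 1.3, 9.6]
gripper_width: 0.158
finger_force: 22.9
t: 7.62
ee_pos: [702.5, 50.8, 75.7]
eef_rot: [-3.14, 0.0, 0.252]
wrist_force: [-4.5, 1.5, 7.8]
gripper_width: 0.155
finger_force: 23.6
t 7.62 pos [702.5  50.8  75.7] yaw 0.252 rows cm [-0.09  0.12  0.67] rot [-0.001  0.     0.002] F [-4.5  1.5  7.8] g 0.16 23.6
```

```bash
python3 -m creep '[[[0,0,0,0,0,0,0.6],[0,0,0,0,0,0,0.3],[0,0,0,0,0,0,0],[0,0,0,0,0,0,0],[0,0,-2,0,0,0,0]]]' >/dev/null
python3 -m creep '[[[0,0,-3,0,0,0,0],[0,0,-6,0,0,0,0],[0,0,-9,0,0,0,0],[0,4,-9.5,0,0,0,0.5],[0,8,-9.5,0,0,0,1]]]' >/dev/null
python3 -m creep '[[[-2,3.6,0,0,0,0,1],[-4,7.2,0,0,0,0,1],[-6,10.8,0,0,0,0,1],[-7,14,0,0,0,0,1],[-7,14,0,0,0,0,1]]]'
python3 - <<'E'
from h import *
im=imaging.grab_frame("top"); cv2.imwrite("pics/top2.png",im); cv2.imwrite("pics/side2.png",imaging.grab_frame("side"))
cv2.imwrite("pics/crop2.png",cv2.resize(im[105:185,200:290],None,fx=7,fy=7,interpolation=cv2.INTER_CUBIC))
for a,ct,rc in blobs(mask(im,(0,150,80),(6,255,255)),8): print(a,ct,ray("top",ct,84)[:2])
E
```

```text
t: 8.87
ee_pos: [689.8, -187.4, 189.2]
eef_rot: [3.138, 0.001, 0.249]
wrist_force: [0.8, -0.3, 0.3]
gripper_width: -0.001
finger_force: 0.0
17 [243.2, 123.5] [701.44064367  50.39241634]
123 [398.7, 148.1] [ 632.08608791 -355.72848037]
```

View pics/crop2.png

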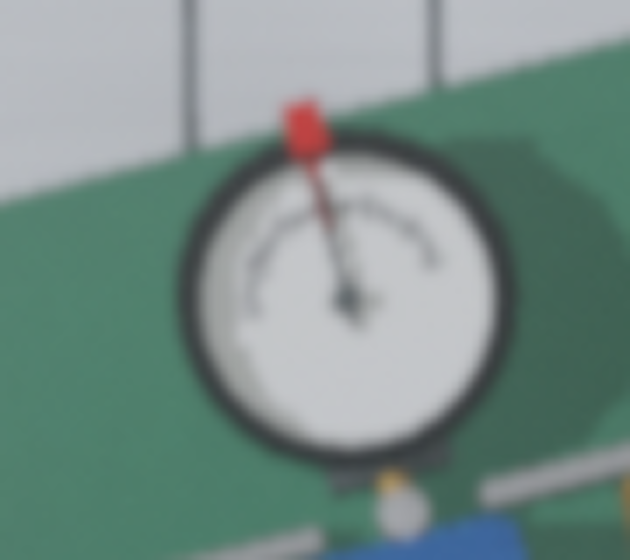

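```bash
python3 - <<'E'
from h import *
hub=(249.6,147.75)
def pol(f): return cv2.warpPolar(cv2.resize(cv2.imread(f).astype(np.float32),None,fx=4,fy=4,interpolation=cv2.INTER_CUBIC),(96,1440),(hub[0]*4+1.5,hub[1]*4+1.5),96,cv2.INTER_LINEAR)
a=pol("pics/top1.png");b=pol("pics/top2.png")
ns=a.sum(2); rs=b[...,2]-b[...,:2].mean(2)
lo,hi=990,1090   # image angle (cw from +u), 0.25deg per row ; up=1080
for r in range(20,84,6):
    n=ns[lo:hi,r:r+4].mean(1); n=np.clip(np.median(n)-n-10,0,None); m=np.clip(rs[lo:hi,r:r+4].mean(1)-15,0,None)
    k=np.arange(lo,hi)
    g=lambda w:(round(float((w*k).sum()/w.sum()),1), round(float((1080-(w*k).sum()/w.sum())*np.pi/720),3)) if w.sum()>0 else None
    # restrict needle to window around min
    i=n.argmax(); w=n.copy(); w[:max(0,i-14)]=0; w[i+15:]=0
    print(r/4+.5,"needle",g(w),"mark",g(m),m.max().round())
E
```

```text
5.5 needle (1017.6, 0.272) mark None 0.0
7.0 needle (1016.1, 0.279) mark None 0.0
8.5 needle (1013.2, 0.292) mark None 0.0
10.0 needle (1012.7, 0.294) mark None 0.0
11.5 needle (1013.2, 0.292) mark None 0.0
13.0 needle (1015.3, 0.283) mark (1016.7, 0.276) 0.0
14.5 needle (1017.9, 0.271) mark (1014.4, 0.286) 2.0
16.0 needle (1020.3, 0.26) mark (1016.9, 0.275) 1.0
17.5 needle (1019.3, 0.265) mark (1017.2, 0.274) 4.0
19.0 needle (1014.5, 0.286) mark (1016.0, 0.279) 17.0
20.5 needle (1013.3, 0.291) mark (1017.6, 0.272) 34.0
```

The mark and needle both read about 0.276 rad in the image, so the bezel is zeroed. Next the spacer push: shut fingers, set down behind the spacer.

```bash
python3 -m creep '[[[-3.5,-0.5,0,0,0,0,1],[-7,-1,1,0,0,0,1],[-10.8,-1.6,3,0,0,0,1],[-10.8,-1.6,6,0,0,0,1],[-10.8,-1.6,8,0,0,0,1]]]' >/dev/null
python3 go.py 581 -198 34 0.2505
python3 - <<'E'
from h import *
im=imaging.grab_frame("top"); s=imaging.grab_frame("side")
cv2.imwrite("pics/chk3.png",np.hstack([cv2.resize(im[90:230,180:350],None,fx=2.2,fy=2.2),cv2.resize(s[140:280,190:300],(330,308))]))
E
```

```text
t 9.38 pos [ 579.  -189.3  107.8] yaw 0.254 rows cm [-0.01  0.91  7.38] rot [-0.002  0.002  0.004] F [ 0.6 -0.5 -1. ] g 0.0 0.0
```

View pics/chk3.png

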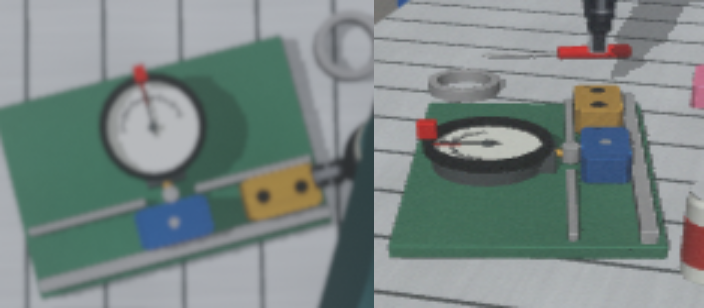

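The fingers are behind the spacer's right end at crop (330,172), and the dial mark and needle are aligned. Lowering now.

```bash
python3 -m creep '[[[0,1.0,0,0,0,0,1],[0,1.0,2,0,0,0,1],[0,1.0,5,0,0,0,1],[0,1.0,7,0,0,0,1],[0,1.0,7.3,0,0,0,1]]]' >/dev/null
python3 -m creep '[[[0,0,0,0,0,0,1]]]' >/dev/null
python3 go.py 581 -198 34 0.2505
python3 -m creep '[[[0,-0.5,0,0,0,0,1],[0,-1,0,0,0,0,1],[0,-1.5,0,0,0,0,1],[0,-2,0,0,0,0,1],[0,-2.5,0,0,0,0,1]]]'
python3 go.py 572 -164 34 0.2505
```

```text
t 9.98 pos [ 585.5 -201.3   36.4] yaw 0.255 rows cm [-0.35 -0.43  0.24] rot [-0.     0.     0.004] F [ 0.2 -0.3  0.3] g 0.0 0.0
t: 10.4
ee_pos: [578.5, -176.5, 37.2]
eef_rot: [3.141, -0.001, 0.254]
wrist_force: [0.8, -0.1, -0.3]
gripper_width: 0.002
finger_force: 0.0
t 10.4 pos [ 578.5 -176.5   37.2] yaw 0.254 rows cm [-0.32 -1.37  0.32] rot [ 0.001 -0.001  0.004] F [ 0.8 -0.1 -0.3] g 0.0 0.0
```

```bash
python3 -m creep '[[[-0.1,-0.8,0,0,0,0,1],[-0.2,-1.6,0,0,0,0,1],[-0.2,-2.4,0,0,0,0,1],[-0.2,-3.2,0,0,0,0,1],[-0.2,-4,0,0,0,0,1]]]'
python3 -m creep '[[[0,-0.8,0,0,0,0,1],[0,-1.6,0,0,0,0,1],[0,-2.4,0,0,0,0,1],[0,-3.2,0,0,0,0,1],[0,-4,0,0,0,0,1]]]'
python3 - <<'E'
from h import *
im=imaging.grab_frame("top"); cv2.imwrite("pics/top4.png",im)
for k,lo,hi in(("yellow",(12,120,90),(28,255,255)),("blue",(100,130,60),(125,255,255)),("red",(0,150,80),(6,255,255))):
    for a,c,rc in blobs(mask(im,lo,hi),8): print(k,a,c,ray("top",c,60).round(1)[:2])
E
python3 go.py 549 -58 34 0.2505
```

```text
t: 10.82
ee_pos: [567.7, -138.9, 37.1]
eef_rot: [3.139, -0.003, 0.254]
wrist_force: [3.6, -4.1, 3.3]
gripper_width: 0.006
finger_force: 2.5
t: 11.23
ee_pos: [558.3, -101.3, 37.1]
eef_rot: [3.137, -0.003, 0.255]
wrist_force: [3.8, -9.1, 1.0]
gripper_width: 0.001
finger_force: 5.0
yellow 285 [273.8, 185.9] [538.6 -28.4]
blue 527 [247.0, 193.5] [519.3  43. ]
red 19 [243.3, 123.6] [706.9  50.7]
red 170 [400.6, 152.9] [ 623.  -370.4]
t 11.28 pos [557.8 -99.8  37.1] yaw 0.254 rows cm [ 0.19 -4.27  0.3 ] rot [ 0.003 -0.003  0.004] F [ 4.5 -5.4  1.9] g -0.0 3.4
```

```bash
python3 -m creep '[[[0,-0.8,0,0,0,0,1],[0,-1.6,0,0,0,0,1],[0,-2.4,0,0,0,0,1],[0,-3.2,0,0,0,0,1],[0,-4,0,0,0,0,1]]]'
python3 -m creep '[[[0,0,0,0,0,0,1],[0,0,0,0,0,0,1]]]'
python3 - <<'E'
from h import *
im=imaging.grab_frame("top"); cv2.imwrite("pics/top5.png",im);s=imaging.grab_frame("side")
for k,lo,hi in(("yellow",(12,120,90),(28,255,255)),("blue",(100,130,60),(125,255,255))):
    for a,c,rc in blobs(mask(im,lo,hi),8): 
        w=ray("top",c,60);print(k,a,c,w.round(1)[:2],"local y",((w[0]-597.64)*-.248+(w[1]-25.18)*.969).round(1))
cv2.imwrite("pics/chk5.png",np.hstack([cv2.resize(im[140:220,190:300],None,fx=4,fy=4,interpolation=cv2.INTER_CUBIC),cv2.resize(s[160:270,190:300],(320,320),interpolation=cv2.INTER_CUBIC)]))
E
python3 go.py 549 -58 34 0.2505
```

```text
t: 11.7
ee_pos: [548.5, -62.7, 37.2]
eef_rot: [3.137, -0.004, 0.255]
wrist_force: [4.4, -10.1, 1.9]
gripper_width: 0.001
finger_force: 5.3
t: 11.87
ee_pos: [547.8, -61.3, 37.0]
eef_rot: [3.14, -0.003, 0.254]
wrist_force: [4.2, -3.0, 1.2]
gripper_width: 0.001
finger_force: 2.2
yellow 221 [256.7, 189.8] [528.8  17.2] local y 9.3
yellow 9 [279.8, 192.3] [521.3 -44.1] local y -48.2
blue 536 [231.9, 197.5] [509.2  83.1] local y 78.1
t 11.97 pos [547.6 -61.3  36.9] yaw 0.254 rows cm [ 0.22 -0.29  0.29] rot [ 0.001 -0.003  0.004] F [ 3.3 -3.1  1.5] g -0.0 2.1
```

View pics/chk5.png

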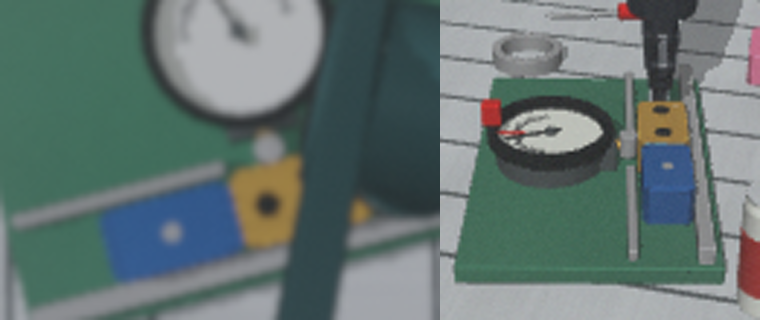

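```bash
python3 -m creep '[[[0,-0.3,0,0,0,0,1],[0,-0.6,0,0,0,0,1],[0,-0.9,0,0,0,0,1],[0,-0.9,0,0,0,0,1],[0,-0.9,0,0,0,0,1]]]'
python3 -m creep '[[[0,1,0,0,0,0,1],[0,3,0,0,0,0,1],[0,5,-3,0,0,0,1],[0,9,-5,0,0,0,1],[0,13,-6,0,0,0,1]]]' >/dev/null
python3 -m creep '[[[0,4,0,0,0,0,1],[0,8,0,0,0,0,1],[0,11,0,0,0,0,1],[0,11,0,0,0,0,1]]]' >/dev/null
python3 - <<'E'
from h import *
im=imaging.grab_frame("top"); cv2.imwrite("pics/top6.png",im);s=imaging.grab_frame("side")
L=lambda w:(((w[0]-597.64)*.969+(w[1]-25.18)*.248).round(1),((w[0]-597.64)*-.248+(w[1]-25.18)*.969).round(1))
for k,lo,hi in(("yellow",(12,120,90),(28,255,255)),("blue",(100,130,60),(125,255,255)),("red",(0,150,80),(6,255,255))):
    for a,c,rc in blobs(mask(im,lo,hi),8):
        print(k,a,c,"local",L(ray("top",c,60)),[L(ray("top",b,60)) for b in cv2.boxPoints(rc)] if a>200 else "", "ang",rc[2])
cv2.imwrite("pics/chk6.png",np.hstack([cv2.resize(im[120:220,190:300],None,fx=5,fy=5,interpolation=cv2.INTER_CUBIC),cv2.resize(s[140:320,190:300],(250,500))]))
E
python3 go.py 549 -58 34 0.2505
```

```text
t: 12.38
ee_pos: [545.6, -53.4, 36.9]
eef_rot: [3.139, -0.003, 0.254]
wrist_force: [3.8, -6.0, 0.8]
gripper_width: -0.0
finger_force: 3.6
yellow 514 [262.5, 189.1] local (np.float64(-71.0), np.float64(-6.1)) [(np.float64(-45.7), np.float64(35.9)), (np.float64(-47.2), np.float64(-49.9)), (np.float64(-95.7), np.float64(-48.8)), (np.float64(-94.0), np.float64(36.8))] ang 75.96376037597656
blue 517 [229.1, 198.2] local (np.float64(-71.2), np.float64(85.7)) [(np.float64(-47.3), np.float64(127.8)), (np.float64(-48.8), np.float64(43.7)), (np.float64(-95.2), np.float64(44.5)), (np.float64(-93.6), np.float64(128.4))] ang 75.96376037597656
red 19 [243.3, 123.6] local (np.float64(112.2), np.float64(-2.4))  ang 90.0
t 13.23 pos [ 602.3 -282.9   94.6] yaw 0.252 rows cm [  0.44 -23.09   6.12] rot [-0.003  0.002  0.001] F [-0.1  0.7  0. ] g 0.0 0.0
```

View pics/chk6.png

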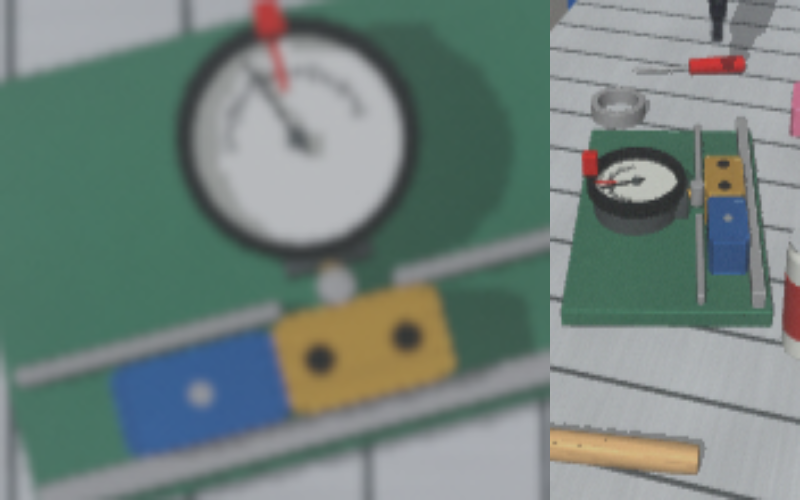

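The nose is at crop (336,285) and the midpoint of the spacer's holes at (363,347). Projected along the lane normal, the spacer is about 4 mm short of centre. The master is clear, the bezel hasn't moved, and the needle shows the +3 mm. One more small push.

```bash
python3 -m creep '[[[0,-4,0,0,0,0,1],[0.1,-8,0,0,0,0,1],[0.2,-12,0,0,0,0,1],[0.2,-16,0,0,0,0,1],[0.2,-18.8,0,0,0,0,1]]]' >/dev/null
python3 -m creep '[[[0,0,1.5,0,0,0,1],[0,0,3.5,0,0,0,1],[0,0,5,0,0,0,1],[0,0,5.7,0,0,0,1],[0,0,5.7,0,0,0,1]]]' >/dev/null
python3 go.py 544.6 -49.5 37 0.2505
```

```text
t 14.07 pos [555.5 -98.1  36.9] yaw 0.255 rows cm [ 0.18 -4.98  0.  ] rot [-0.003  0.005  0.005] F [ 0.6 -0.  -0.2] g 0.01 0.0
```

```bash
python3 -m creep '[[[0.1,-1.2,0,0,0,0,1],[0.2,-2.4,0,0,0,0,1],[0.2,-3.4,0,0,0,0,1],[0.2,-4,0,0,0,0,1],[0.2,-4.3,0,0,0,0,1]]]' >/dev/null
python3 -m creep '[[[0,-0.2,0,0,0,0,1],[0,-0.5,0,0,0,0,1],[0,-0.7,0,0,0,0,1],[0,-0.7,0,0,0,0,1],[0,-0.7,0,0,0,0,1]]]'
python3 go.py 544.6 -49.5 37 0.2505
```

```text
t: 14.9
ee_pos: [548.4, -52.1, 38.9]
eef_rot: [3.14, -0.001, 0.254]
wrist_force: [-0.3, -3.5, 2.2]
gripper_width: 0.003
finger_force: 2.1
t 14.9 pos [548.4 -52.1  38.9] yaw 0.254 rows cm [-0.3  -0.35  0.19] rot [ 0.001 -0.001  0.003] F [-0.3 -3.5  2.2] g 0.0 2.1
```

```bash
python3 -m creep '[[[0,-0.2,0,0,0,0,1],[0,-0.4,0,0,0,0,1],[0,-0.4,0,0,0,0,1],[0,-0.4,0,0,0,0,1]]]'
python3 go.py 544.6 -49.5 37 0.2505
python3 -m creep '[[[0,1,0,0,0,0,1],[0,3,0,0,0,0,1],[0,5,-3,0,0,0,1],[0,9,-5,0,0,0,1],[0,13,-6,0,0,0,1]]]' >/dev/null
python3 -m creep '[[[0,4,0,0,0,0,1],[0,8,-2,0,0,0,1],[0,11,-5,0,0,0,1],[0,11,-5,0,0,0,1]]]' >/dev/null
python3 - <<'E'
from h import *
im=imaging.grab_frame("top"); cv2.imwrite("pics/top7.png",im);s=imaging.grab_frame("side")
L=lambda w:(((w[0]-597.64)*.969+(w[1]-25.18)*.248).round(1),((w[0]-597.64)*-.248+(w[1]-25.18)*.969).round(1))
for k,lo,hi in(("yellow",(12,120,90),(28,255,255)),("blue",(100,130,60),(125,255,255)),("red",(0,150,80),(6,255,255))):
    for a,c,rc in blobs(mask(im,lo,hi),8):
        print(k,a,c,"local",L(ray("top",c,60)))
cv2.imwrite("pics/chk7.png",np.hstack([cv2.resize(im[120:220,190:300],None,fx=5,fy=5,interpolation=cv2.INTER_CUBIC),cv2.resize(s[140:320,190:300],(250,500))]))
E
```

```text
t: 15.23
ee_pos: [547.5, -48.7, 39.0]
eef_rot: [3.14, -0.001, 0.254]
wrist_force: [-0.2, -6.0, 1.8]
gripper_width: -0.003
finger_force: 3.2
t 15.23 pos [547.5 -48.7  39. ] yaw 0.254 rows cm [-0.3   0.01  0.2 ] rot [ 0.002 -0.001  0.003] F [-0.2 -6.   1.8] g -0.0 3.2
yellow 528 [261.1, 189.4] local (np.float64(-70.8), np.float64(-2.3))
blue 526 [227.5, 198.7] local (np.float64(-71.4), np.float64(90.1))
red 20 [243.2, 123.7] local (np.float64(112.0), np.float64(-2.0))
```

View pics/chk7.png

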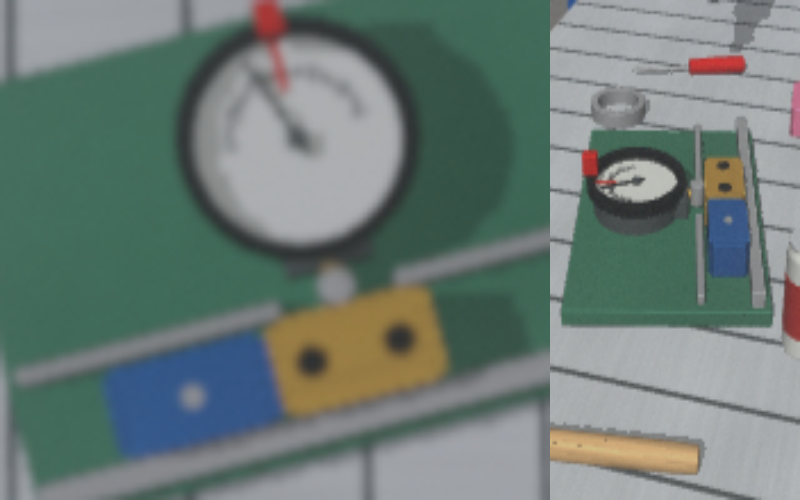

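The spacer is centred on the nose (holes at crop (312,361) and (400,338), nose at (336,285)). The master is beyond it, and the mark has stayed put.

```bash
python3 -c "
from rig import r
print(r.job_done())"
```

```text
the job is handed in; nothing more can be done
None
```

I handed the job in at about 15 s: the can stands upright on the bench off the plate, the bezel mark lines up with the needle's master reading, and the spacer sits within about 2 mm of centre under the probe. The master is in the other end of the lane, and I saw no sign that the hammer, screwdriver or ring had moved.

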